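# Restock the pipette places with tip boxes

### The job

Restock the three pipette places: set each full tip box flat in the bay of the pipette of its own colour. The blue pipette's bay still holds an empty white rack, which belongs flat in the green return tray. The tips sit loose, so keep the full boxes upright and do not drop them, and leave the vortex mixer and the centrifuge where they stand.

Things in the scene. Friction and masses are not known exactly. Their poses are not given: they have to be found in the camera images.
- box_yellow_center (a point): Centre (half-way up, 32 mm above its underside) of the full yellow tip box: loose upright white box, 84 long (own x) x 56 wide (own y) x 64 mm high, 0.12 kg, with a yellow rim and band and 24 yellow pipette tips showing on top. It can be gripped from above across its 56 mm width. At the start it stands on the bench (z = 0), turned by up to 0.4 rad.
- box_blue_center (a point): Centre (half-way up, 32 mm above its underside) of the full blue tip box: loose upright white box, 84 long (own x) x 56 wide (own y) x 64 mm high, 0.12 kg, with a blue rim and band and 24 blue pipette tips showing on top. It can be gripped from above across its 56 mm width. At the start it stands on the bench (z = 0), turned by up to 0.4 rad.
- box_red_center (a point): Centre (half-way up, 32 mm above its underside) of the full red tip box: loose upright white box, 84 long (own x) x 56 wide (own y) x 64 mm high, 0.12 kg, with a red rim and band and 24 red pipette tips showing on top. It can be gripped from above across its 56 mm width. At the start it stands on the bench (z = 0), turned by up to 0.4 rad.
- station_yellow: Fixed place of the yellow pipette. Origin at bench level under the centre of its bay: a black tray with a yellow rim, inside 104 (own x) x 76 mm (own y), floor 3 mm and rim 10 mm above the bench, rim 4 mm thick. Beyond the bay, along own +x, a white pipette with yellow band and button lies on a wire stand from 75 to 310 mm from the origin, 60 mm wide, up to 95 mm high. A box fits it with its long axis along own x. Its bay is empty at the start.
- station_blue: Fixed place of the blue pipette. Origin at bench level under the centre of its bay: a black tray with a blue rim, inside 104 (own x) x 76 mm (own y), floor 3 mm and rim 10 mm above the bench, rim 4 mm thick. Beyond the bay, along own +x, a white pipette with blue band and button lies on a wire stand from 75 to 310 mm from the origin, 60 mm wide, up to 95 mm high. A box fits it with its long axis along own x. Its bay holds the empty rack at the start.
- station_red: Fixed place of the red pipette. Origin at bench level under the centre of its bay: a black tray with a red rim, inside 104 (own x) x 76 mm (own y), floor 3 mm and rim 10 mm above the bench, rim 4 mm thick. Beyond the bay, along own +x, a white pipette with red band and button lies on a wire stand from 75 to 310 mm from the origin, 60 mm wide, up to 95 mm high. A box fits it with its long axis along own x. Its bay is empty at the start.
- empty_rack_center (a point): Centre (half-way up, 32 mm above its underside) of the empty tip rack: loose all-white box of the same size, 84 (own x) x 56 (own y) x 64 mm, 0.06 kg, with 24 bare black holes on top, no colour. Stands in the bay of the blue pipette place at the start.
- return_tray: Fixed green tray for empties, no pipette. Origin at bench level under its centre; inside 118 (own x) x 94 mm (own y), floor 3 mm and rim 10 mm above the bench, rim 4 mm thick. Empty at the start; turned by up to 0.3 rad.
- vortex_mixer: Bystander: orange cone-shaped mixer with white top, 110 mm across, 145 mm high, loose; origin at the centre of its underside. Leave alone.
- centrifuge: Bystander: small white centrifuge, 130 x 130 mm, 110 mm high, closed blue dome lid, loose; origin at the centre of its underside. Leave alone.

How it is judged:
By the outcome, as a careful person would: the job done as asked, in the order asked, and still so for the second after the job is handed in, with the robot touching nothing.
It also fails if it takes over 109 s, if anything falls off the work surface, if the arm or the gripper's body presses on something with over 40 N, if the wrist force passes 120 N, or if a joint passes its speed limit or range.

### The arm

A 6-joint arm with a two-finger parallel gripper is mounted at the origin on the work surface. World frame = base frame: x ahead of the robot, y to its left, z up, the work surface at z = 0. Lengths are in m, angles in rad, forces in N, time in s.
With the tool pointing down it reaches from about 0.35 to 0.975 m from the base axis. Payload 4.9 kg.
Tool frame: the origin (TCP) lies at the very end of the fingers, on their centre line; the grasp point (between the pads) lies 19 mm behind it (grasp_offset is the distance from the TCP to the grasp point, in m); x points along the fingers, y is the direction in which the jaws open and shut, and the axes are right-handed (so a half turn about x gives the same grasp; the last joint's range is limited). The gripper opens to 85 mm and grips with 20 to 120 N. Pads are 22 mm wide; open, the fingers measure 114 mm over their backs; the gripper's body (76 mm by 85 mm) begins 54 mm behind the grasp point. The pads swing forward as they close: fully open they stand 13 mm farther back than shut.
Start: joints at [-1.466, 0.053, 1.613, -0, 1.476, -0.119], TCP at [0.139, -0.609, 0.231] pointing down, gripper open.
Joint ranges: [-3.01, 3.01], [-1.01, 2.22], [0.06, 2.58], [-1.02, 4.17], [0.09, 2.62], [-3.14, 3.14]. Speed limits (rad/s): [2.57, 2.57, 3.14, 3.14, 3.14, 3.14].

### API

Orientations are given as a rotation vector (axis times angle).
In Python, from station import get_obs, get_image, camera_model, finish_job, grasp_offset gives the robot as it stands.
- The arm moves only by the shell command python3 -m crank 'ROWS' [OPENING] [FORCE]. ROWS is JSON, a list that holds one entry, the list of rows, each a list of 4 numbers: the shift along the world's x, y, z in m, then the turn about the world's z in degrees. In form: [[[dx, dy, dz, turn], ...]]. A call has 1 to 5 rows; each row is the pose to reach, as a shift and turn from the pose commanded when the call began; what a row does not reach only later rows make up. A row lasts 1/12 s, in which the tool goes at most 41.7 mm and 7.16 degrees, less where a joint would pass 70% of its speed; a pose out of reach is approached as far as the arm can. A call with a gripper value outside its range is refused whole. OPENING is the opening, from 0 (shut) to 1 (fully open), set as the call begins (- or left out, the last holds). The fingers move at their own pace and stop on an object; FORCE is the grip in N (left out, the last holds). Time passes only in rows, so rows that repeat a pose let the fingers close. It gives the time, the measured TCP pose, the force and the opening at its end, in the units of the state.
- get_obs(): the state, without advancing time (a new reading comes with each control period).
- get_image(name): name is "scene" or "side" or "wrist"; returns (picture, depth): 480x640x3 uint8, red, green, blue; 480x640 float32, m along the optical axis (not along the pixel's ray), 0 where there is no reading.
- camera_model(name): a dict with "fx", "fy", "cx", "cy" (pixels), "xyz" and "attitude" of the camera in the world. Camera axes: x right, y down, z forward; pixel columns grow to the right and rows downward; lengths in m; the calibration is good to about 2 mm. A picture is of the moment at which its call begins: read the wrist's pose just before it. camera_model takes no time and is no camera call; for the wrist camera it gives the pose at the moment of the call.
- finish_job(): hands the job in, once; it reports no verdict.
The state is a dict: "t": time; "q": joint angles; "dq": joint speeds; "effort": joint torques, N m; "tool_pos": TCP position; "tool_rot": TCP orientation; "contact_force": force on the tool from outside, world axes, zero at the start; "wrist_torque": the same for the moment, N m; "opening": finger opening in m.
Only numpy, scipy, OpenCV 4.12 (cv2) and the standard library are available. Lean on these libraries where they do the work, as an engineer would, in place of code of your own. Each camera call takes 0.05 s, during which the arm holds its last target.

## Working session

There is one attempt and no reset: what is moved stays moved. The work goes in short steps, Python scripts to look and compute and a shell command to move; the robot and the scene stay as the last step left them, time stands still between calls to the robot, and variables do not carry over. Pictures are saved under pics/ and viewed, and the job is handed in when it is done.

```bash
ls; mkdir -p pics; python3 - <<'E'
from station import *
import cv2
print(get_obs()); print(grasp_offset if not callable(grasp_offset) else grasp_offset())
for n in ["scene","side","wrist"]:
    print(n,camera_model(n))
    im,d=get_image(n); cv2.imwrite(f"pics/{n}0.png",im[:,:,::-1])
    import numpy as np; np.savez(f"{n}0.npz",im=im,d=d)
E
```

```text
pics
{'t': 0.0, 'q': array([-1.46600907e+00,  5.33401001e-02,  1.61428097e+00, -1.11332629e-05,
        1.47600356e+00, -1.19015246e-01]), 'dq': array([-7.24019493e-04, -2.19272472e-05,  4.53814657e-04, -7.66351056e-05,
        8.62565818e-04,  5.00899412e-04]), 'effort': array([-4.08384412e-04, -3.93682337e+01, -3.70180070e+01, -9.47489843e-05,
        6.95703246e-03, -3.24923597e-06]), 'tool_pos': array([ 0.13863471, -0.60879593,  0.2300812 ]), 'tool_rot': array([ 2.10392721,  0.2385715 , -2.10392006]), 'contact_force': array([ 1.04168753, -1.17959984,  0.4507551 ]), 'wrist_torque': array([-0.05592239, -0.01125443,  0.0709573 ]), 'opening': 0.08544012590826243}
0.0187
scene {'fx': 502.87401233893644, 'fy': 502.87401233893644, 'cx': 320.89084212551364, 'cy': 238.91244770833066, 'xyz': array([1.26061701, 0.35250819, 0.75406899]), 'attitude': array([-1.33436933, -2.12532619,  0.97305172])}
side {'fx': 470.2005143102612, 'fy': 470.2005143102612, 'cx': 317.5942718535827, 'cy': 242.59835225622348, 'xyz': array([0.23856188, 0.54408926, 0.81628337]), 'attitude': array([-0.69615388,  2.71975747, -0.94179982])}
wrist {'fx': 395.340070703914, 'fy': 395.340070703914, 'cx': 323.03019752775475, 'cy': 242.44866324407258, 'xyz': array([ 0.20388873, -0.59444204,  0.37251597]), 'attitude': array([ 2.2862255 , -1.82063323, -0.2470287 ])}
```

View pics/scene0.png

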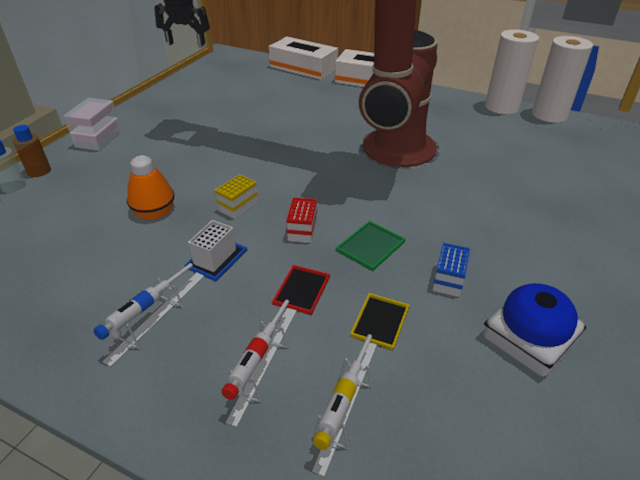

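View pics/side0.png

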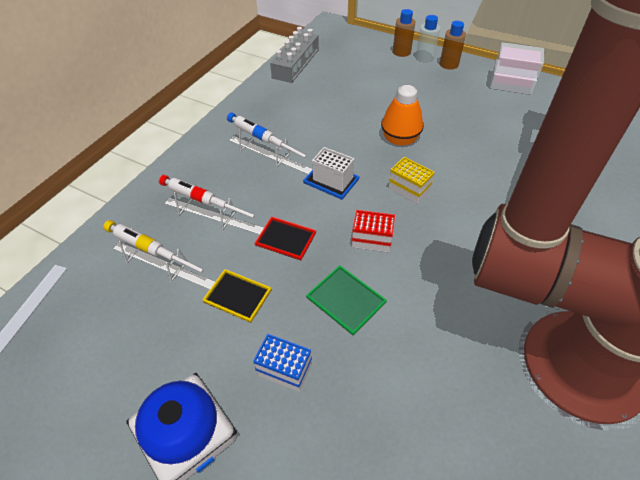

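View pics/wrist0.png

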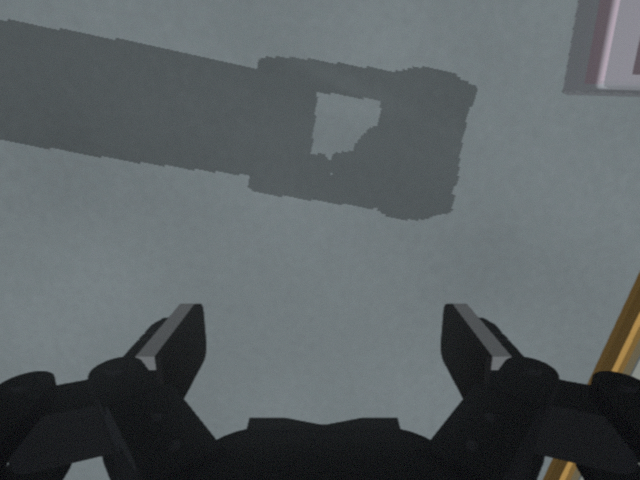

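The scene view shows yellow box (237,195), red box (302,218), blue box (452,268), rack in the blue bay (213,245), green tray (371,245), red bay (302,289) and yellow bay (381,321). The mixer is at (150,190) and the centrifuge at (537,325). The side view shows the same things. Next I measure them in both views.

```bash
cat > h.py <<'E'
import numpy as np, cv2
from scipy.spatial.transform import Rotation as R
def rays(cam,uv):
    uv=np.atleast_2d(uv).astype(float)
    d=np.c_[(uv[:,0]-cam['cx'])/cam['fx'],(uv[:,1]-cam['cy'])/cam['fy'],np.ones(len(uv))]
    return d@R.from_rotvec(cam['attitude']).as_matrix().T
def cloud(d,cam):
    v,u=np.mgrid[:d.shape[0],:d.shape[1]]
    r=rays(cam,np.c_[u.ravel(),v.ravel()])
    P=cam['xyz']+r*d.reshape(-1,1); P[d.ravel()==0]=np.nan
    return P.reshape(d.shape+(3,))
def onplane(cam,uv,z):
    r=rays(cam,uv); return cam['xyz']+r*((z-cam['xyz'][2])/r[:,2])[:,None]
def tri(c1,u1,c2,u2):
    a=rays(c1,u1)[0];b=rays(c2,u2)[0]
    s=np.linalg.lstsq(np.c_[a,-b],c2['xyz']-c1['xyz'],rcond=None)[0]
    p=c1['xyz']+a*s[0];q=c2['xyz']+b*s[1]
    return (p+q)/2,np.linalg.norm(p-q)
def mask(im,name):
    hsv=cv2.cvtColor(im,cv2.COLOR_RGB2HSV);H,S,V=[hsv[...,i].astype(int) for i in range(3)]
    lim={'yellow':(22,34),'blue':(100,125),'green':(55,85)}
    if name=='red': m=((H<5)|(H>174))&(S>170)&(V>90)
    else: m=(H>=lim[name][0])&(H<=lim[name][1])&(S>130)&(V>70)
    return m.astype(np.uint8)
def rect(xy):
    (c,(w,h),a)=cv2.minAreaRect(xy.astype(np.float32))
    if w<h: w,h,a=h,w,a+90
    a=(a+90)%180-90
    return np.round(c,4),round(w,4),round(h,4),round(a,1)
E
python3 - <<'E'
from h import *; from station import camera_model
for n in ['scene','side']:
    cam=camera_model(n);f=np.load(n+'0.npz');im,d=f['im'],f['d'];P=cloud(d,cam)
    for c in ['yellow','blue','red','green']:
        m=mask(im,c)
        m=cv2.morphologyEx(m,cv2.MORPH_CLOSE,np.ones((3,3),np.uint8))
        k,l,s,ce=cv2.connectedComponentsWithStats(m)
        for i in range(1,k):
            if s[i,4]<60: continue
            p=P[l==i]; p=p[~np.isnan(p[:,0])]
            if not len(p): continue
            p=p[(abs(p[:,1])<1)]
            if len(p)<20 or np.median(p[:,0])<0.2: continue
            print(n,c,s[i],ce[i].round(0),'xyz',np.median(p,0).round(3),'z',np.percentile(p[:,2],[2,50,98]).round(3),rect(p[:,:2]))
E
```

```text
scene yellow [215 174  41  27 598] [235. 187.] xyz [ 0.454 -0.261  0.063] z [0.055 0.063 0.067] (array([ 0.4514, -0.263 ]), 0.0865, 0.0607, -10.4)
scene yellow [217 192  40  20 141] [236. 203.] xyz [ 0.483 -0.242  0.03 ] z [0.023 0.03  0.037] (array([ 0.4655, -0.248 ]), 0.0978, 0.0482, -45.1)
scene yellow [350 293  59  57 600] [380. 321.] xyz [0.65  0.188 0.01 ] z [0.001 0.01  0.014] (array([0.642, 0.183]), 0.114, 0.0835, 3.7)
scene yellow [333 378  23  24 299] [346. 388.] xyz [0.849 0.2   0.077] z [0.065 0.077 0.082] (array([0.8407, 0.1968]), 0.0466, 0.0284, 5.6)
scene yellow [313 432  18  18 244] [321. 440.] xyz [0.945 0.203 0.083] z [0.068 0.083 0.089] (array([0.936 , 0.2041]), 0.0303, 0.0221, -10.6)
scene blue [ 13 125  19  17 237] [ 22. 133.] xyz [ 0.555 -0.828  0.122] z [0.101 0.122 0.133] (array([ 0.5501, -0.8368]), 0.042, 0.0345, 54.4)
scene blue [189 243  58  38 329] [222. 265.] xyz [ 0.659 -0.165  0.009] z [0.001 0.009 0.014] (array([ 0.6318, -0.1955]), 0.116, 0.0725, -4.7)
scene blue [436 243  34  35 888] [453. 260.] xyz [0.479 0.273 0.063] z [0.056 0.063 0.067] (array([0.
[... 3431 characters left out ...]
79.1)
side red [191 186  15  17 154] [197. 193.] xyz [0.838 0.041 0.075] z [0.06  0.075 0.081] (array([0.8387, 0.0355]), 0.0273, 0.0272, 8.4)
side red [353 210  42  27 720] [374. 223.] xyz [ 0.462 -0.076  0.062] z [0.056 0.062 0.066] (array([ 0.4623, -0.0767]), 0.083, 0.0587, 18.4)
side red [255 217  61  43 465] [285. 239.] xyz [0.63  0.021 0.009] z [0.002 0.009 0.013] (array([0.6327, 0.01  ]), 0.1122, 0.0873, 6.5)
side red [352 238  39   8  97] [371. 242.] xyz [ 0.452 -0.052  0.03 ] z [0.025 0.03  0.035] (array([ 0.454 , -0.0519]), 0.0817, 0.0052, 18.3)
side green [307 265  79  70 705] [346. 300.] xyz [0.438 0.094 0.009] z [0.001 0.009 0.013] (array([0.4441, 0.0865]), 0.1276, 0.1035, -15.3)
```

```bash
python3 - <<'E'
from h import *; from station import camera_model,get_obs
cams={n:camera_model(n) for n in ['scene','side']}
F={n:np.load(n+'0.npz') for n in cams}
import itertools
def comp(n,c,pt):
    m=cv2.morphologyEx(mask(F[n]['im'],c),cv2.MORPH_CLOSE,np.ones((3,3),np.uint8))
    k,l,s,ce=cv2.connectedComponentsWithStats(m)
    i=1+np.argmin(np.hypot(*(ce[1:]-pt).T)+1e3*(s[1:,4]<60))
    return (l==i).astype(np.uint8)
T={'st_y':('yellow',(380,321),(237,296),.010),'st_b':('blue',(222,265),(330,186),.010),'st_r':('red',(302,291),(285,239),.010),'tray':('green',(371,244),(346,300),.010),
'box_y':('yellow',(235,187),(412,172),.064),'box_r':('red',(301,211),(374,223),.064),'box_b':('blue',(453,260),(283,358),.064)}
for k,(c,a,b,z) in T.items():
    hulls=[]
    for n,pt in (('scene',a),('side',b)):
        m=comp(n,c,pt); ct=np.vstack(cv2.findContours(m,cv2.RETR_EXTERNAL,cv2.CHAIN_APPROX_NONE)[0])[:,0]
        if k=='box_b' and n=='side': # drop lower band
            ct=ct
        p=onplane(cams[n],ct,z); r=rect(p[:,:2]); hulls.append((n,ct,r)); print(k,n,*r)
    # height: triangulate quad centres (mean of image-plane quad centre)
    u=[]
    for n,ct,r in hulls:
        q=cv2.minAreaRect
        M=R.from_rotvec(cams[n]['attitude']).as_matrix().T@(np.r_[r[0],z]-cams[n]['xyz'])
        u.append((cams[n]['cx']+cams[n]['fx']*M[0]/M[2],cams[n]['cy']+cams[n]['fy']*M[1]/M[2]))
    print('   tri',*tri(cams['scene'],u[0],cams['side'],u[1]))
# rack by depth
for n in cams:
    P=cloud(F[n]['d'],cams[n]); m=(P[...,2]>.045)&(P[...,2]<.08)&(abs(P[...,0]-.63)<.07)&(abs(P[...,1]+.2)<.06)
    im=F[n]['im']; mx=im.max(2).astype(int);mn=im.min(2).astype(int)
    k,l,s,ce=cv2.connectedComponentsWithStats(m.astype(np.uint8));i=1+np.argmax(s[1:,4])
    p=P[(l==i)&(P[...,2]>.058)];print('rack',n,s[i],p[:,2].mean(),rect(p[:,:2]))
for nm,x,y,rr in (('mixer',.5,-.42,.2),('centrifuge',.55,.46,.12)):
    for n in cams:
        P=cloud(F[n]['d'],cams[n]);q=P[(P[...,2]>.02)&(np.hypot(P[...,0]-x,P[...,1]-y)<rr)]
        if nm=='mixer':
            m=F[n]['im'];o=(m[...,0]>150)&(m[...,2]<60)&(m[...,1]<150)&(m[...,1]>50)&(np.hypot(P[...,0]-x,P[...,1]-y)<rr);q=P[o]
        print(nm,n,np.percentile(q,[1,50,99],axis=0).round(3).tolist())
o=get_obs();M=R.from_rotvec(o['tool_rot']).as_matrix();print(M.round(3),np.degrees(np.arctan2(M[1,1],M[0,1])))
E
```

```text
st_y scene [0.6443 0.1836] 0.1188 0.0848 3.6
st_y side [0.64   0.1849] 0.1152 0.0881 3.6
   tri [0.64166154 0.18312055 0.00667114] 0.0005494687044058812
st_b scene [ 0.6338 -0.1913] 0.1185 0.0706 -3.3
st_b side [ 0.6294 -0.1993] 0.1153 0.0913 -3.6
   tri [ 0.62980713 -0.19692641  0.00778848] 0.006532137640097356
st_r scene [0.6364 0.0103] 0.1176 0.085 6.2
st_r side [0.6316 0.0113] 0.1129 0.088 6.5
   tri [0.6333962  0.0087448  0.00634284] 0.00023349016164463124
tray scene [0.4468 0.0873] 0.1318 0.1059 -14.6
tray side [0.4432 0.0877] 0.1272 0.1043 -14.6
   tri [0.44387067 0.08628704 0.00736283] 0.0001402349703072497
box_y scene [ 0.454  -0.2598] 0.0911 0.0655 -11.3
box_y side [ 0.4503 -0.2587] 0.0861 0.0646 -11.1
   tri [ 0.4510785  -0.26187815  0.06132524] 0.00044453508591186917
box_r scene [ 0.4666 -0.0759] 0.0929 0.0557 18.5
box_r side [ 0.4617 -0.0749] 0.0831 0.062 18.3
   tri [ 0.46273201 -0.0778973   0.06055086] 0.0002475817560714916
box_b scene [0.4776 0.2732] 0.0936 0.056 6.7
box_b side [0.4694 0.2786] 0.092 0.0693 7.0
   tri [0.47123807 0.274334   0.05758347] 0.0038257361764094263
rack scene [ 188  220   46   39 1068] 0.06313898787873644 (array([ 0.629 , -0.2087]), 0.0874, 0.0611, -3.4)
rack side [312 147  42  32 853] 0.06230184351653675 (array([ 0.6288, -0.2075]), 0.0851, 0.0622, -0.3)
mixer scene [[0.425, -0.452, 0.042], [0.574, -0.417, 0.077], [0.598, -0.24, 0.115]]
mixer side [[0.409, -0.453, 0.009], [0.529, -0.409, 0.066], [0.591, -0.234, 0.114]]
centrifuge scene [[0.524, 0.372, 0.022], [0.599, 0.445, 0.084], [0.64, 0.52, 0.112]]
centrifuge side [[0.481, 0.377, 0.024], [0.536, 0.456, 0.096], [0.627, 0.519, 0.111]]
[[-0.     0.222 -0.975]
 [ 0.002 -0.975 -0.222]
 [-1.    -0.002 -0.   ]] -77.17588647829437
```

Both views agree within about 2 mm, and the heights check out: rims about 7–10 mm, box tops about 61–64 mm. Estimated positions (x, y, yaw):

| Thing | x (m) | y (m) | yaw (deg) |
|---|---|---|---|
| yellow box | 0.451 | -0.262 | -11 |
| red box | 0.463 | -0.077 | 18.4 |
| blue box | 0.474 | 0.273 | 6.7 |
| empty rack | 0.629 | -0.208 | -3.4 |
| return tray | 0.4445 | 0.0863 | -14.6 |

Next I move above the rack.

```bash
python3 -m crank '[[[0.012,0.01,0,-1],[0.035,0.028,0,-3],[0.066,0.054,0,-5],[0.097,0.079,0,-7],[0.128,0.105,0,-8]]]' 1
python3 -m crank '[[[0.03,0.025,0,-2],[0.06,0.05,0,-4],[0.09,0.075,0,-6],[0.12,0.1,0,-7],[0.15,0.123,0,-8]]]'
python3 -m crank '[[[0.03,0.025,0,0],[0.06,0.05,0,0],[0.09,0.075,0,0],[0.12,0.1,0,0],[0.145,0.12,0,0]]]'
python3 -m crank '[[[0.024,0.02,0,0],[0.045,0.036,0,0],[0.06,0.048,0,0],[0.067,0.053,0,0],[0.067,0.053,0,0]]]'
```

```text
t: 0.57
tool_pos: [0.2675, -0.5032, 0.2309]
tool_rot: [2.18, 0.089, -2.18]
contact_force: [1.0, -1.1, 0.3]
opening: 0.0854
t: 0.98
tool_pos: [0.4178, -0.3796, 0.2311]
tool_rot: [-2.193, 0.061, 2.193]
contact_force: [1.2, -1.6, -0.6]
opening: 0.0854
t: 1.4
tool_pos: [0.5632, -0.2591, 0.2309]
tool_rot: [-2.193, 0.059, 2.194]
contact_force: [-0.8, -0.1, -0.5]
opening: 0.0854
t: 1.82
tool_pos: [0.6295, -0.2072, 0.2306]
tool_rot: [-2.193, 0.058, 2.195]
contact_force: [-0.1, -1.2, -0.8]
opening: 0.0853
```

```bash
cat > look.py <<'E'
import sys
from h import *; from station import *
n=sys.argv[1]; name=sys.argv[2]
cam=camera_model(n); o=get_obs(); im,d=get_image(n)
cv2.imwrite(f'pics/{name}.png',im[:,:,::-1]); np.savez(name+'.npz',im=im,d=d,**{k:cam[k] for k in cam})
M=R.from_rotvec(o['tool_rot']).as_matrix()
print('t',o['t'],'tcp',o['tool_pos'].round(4),'jaw',np.degrees(np.arctan2(M[1,1],M[0,1])).round(2),'open',o['opening'],'q6',o['q'][5].round(2),'F',o['contact_force'].round(1))
E
python3 look.py wrist w1
```

```text
t 1.8167 tcp [ 0.6295 -0.2072  0.2306] jaw -93.05 open 0.0853225116359668 q6 1.19 F [-0.1 -1.2 -0.8]
```

View pics/w1.png

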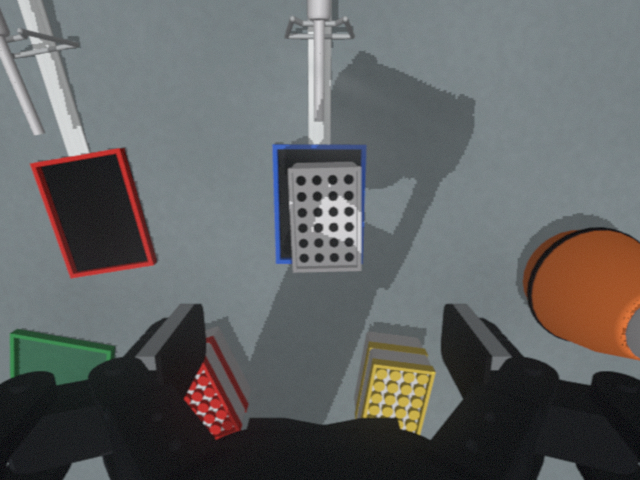

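The wrist view shows the rack top at about (325,217) inside the blue rim at (320,205). The red bay is at (95,213), and all is clear around the rack. Next I measure the rack and rim here.

```bash
cat > wm.py <<'E'
import sys
from h import *
# usage: wm.py npz kind x y : kind=top|rim colour
f=np.load(sys.argv[1]+'.npz');cam={k:(f[k] if f[k].ndim else float(f[k])) for k in ['fx','fy','cx','cy','xyz','attitude']}
P=cloud(f['d'],cam)
for a in sys.argv[2:]:
    kind,x,y=a.split(',');x,y=float(x),float(y)
    near=np.hypot(P[...,0]-x,P[...,1]-y)<.085
    if kind=='top':
        m=near&(P[...,2]>.054)&(P[...,2]<.085)
        m=cv2.morphologyEx(m.astype(np.uint8),cv2.MORPH_CLOSE,np.ones((7,7),np.uint8))
        k,l,s,ce=cv2.connectedComponentsWithStats(m);m=l==1+np.argmax(s[1:,4])
        z=np.nanmedian(P[m][:,2])
        ct=np.vstack(cv2.findContours(m.astype(np.uint8),cv2.RETR_EXTERNAL,cv2.CHAIN_APPROX_NONE)[0])[:,0]
        print(a,'z',z.round(4),'depth',rect(P[m&(P[...,2]>.054)][:,:2]),'ray',rect(onplane(cam,ct,z)[:,:2]))
    else:
        m=(mask(f['im'],kind)>0)&near&(P[...,2]<.03)
        z=np.nanpercentile(P[m][:,2],60)
        ct=np.vstack(cv2.findContours(m.astype(np.uint8),cv2.RETR_EXTERNAL,cv2.CHAIN_APPROX_NONE)[0])[:,0]
        print(a,'z',z.round(4),'depth',rect(P[m][:,:2]),'ray',rect(onplane(cam,ct,z)[:,:2]),'n',m.sum())
E
python3 wm.py w1 top,.629,-.208 blue,.63,-.204 red,.634,.01
```

```text
top,.629,-.208 z 0.0601 depth (array([ 0.6293, -0.2098]), 0.0844, 0.0561, -1.6) ray (array([ 0.6284, -0.2097]), 0.0869, 0.0571, -1.5)
blue,.63,-.204 z 0.0098 depth (array([ 0.6315, -0.2031]), 0.112, 0.0847, -3.0) ray (array([ 0.6317, -0.2038]), 0.1117, 0.0833, -3.1) n 1132
red,.634,.01 z 0.0096 depth (array([0.6335, 0.0068]), 0.1108, 0.0854, 6.3) ray (array([0.6337, 0.0062]), 0.1106, 0.0845, 6.3) n 1868
```

```bash
python3 -m crank '[[[0,-0.002,-0.015,1],[-0.001,-0.002,-0.045,1.5],[-0.001,-0.002,-0.08,1.5],[-0.001,-0.002,-0.115,1.5],[-0.001,-0.002,-0.145,1.5]]]'
python3 -m crank '[[[0,0,-0.025,0],[0,0,-0.045,0],[0,0,-0.058,0],[0,0,-0.063,0],[0,0,-0.063,0]]]'
python3 -m crank '[[[0,0,0,0],[0,0,0,0],[0,0,0,0],[0,0,0,0],[0,0,0,0]]]' 0 40
python3 -m crank '[[[0,0,0,0],[0,0,0,0],[0,0,0,0]]]'
```

```text
t: 2.28
tool_pos: [0.6253, -0.2113, 0.0828]
tool_rot: [-2.203, 0.033, 2.208]
contact_force: [0.0, 0.4, -0.3]
opening: 0.0853
t: 2.7
tool_pos: [0.6261, -0.2107, 0.0216]
tool_rot: [-2.203, 0.032, 2.209]
contact_force: [-0.3, 1.1, -0.3]
opening: 0.0857
t: 3.12
tool_pos: [0.6292, -0.2111, 0.0256]
tool_rot: [-2.211, 0.034, 2.204]
contact_force: [0.3, -0.1, 5.2]
opening: 0.0554
t: 3.37
tool_pos: [0.6292, -0.2111, 0.0256]
tool_rot: [-2.211, 0.034, 2.204]
contact_force: [0.0, -0.8, 6.1]
opening: 0.055
```

```bash
python3 -m crank '[[[0,0,0.008,0],[0,0,0.02,0],[0,0,0.04,0],[0,0,0.07,0],[0,0,0.1,0]]]'
python3 look.py side s1;python3 look.py wrist w2
```

```text
t: 3.78
tool_pos: [0.6267, -0.2098, 0.1237]
tool_rot: [-2.204, 0.031, 2.209]
contact_force: [-0.2, -0.5, -0.4]
opening: 0.0554
t 3.7833 tcp [ 0.6267 -0.2098  0.1237] jaw -91.67 open 0.05542739078245893 q6 1.16 F [-0.2 -0.5 -0.4]
t 3.8333 tcp [ 0.6309 -0.2117  0.1328] jaw -91.66 open 0.05566328038481232 q6 1.16 F [ 3.5 -0.4  4.7]
```

View pics/s1.png

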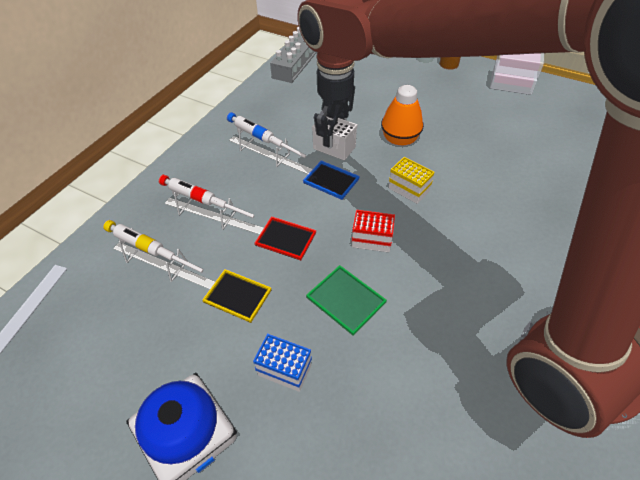

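View pics/w2.png

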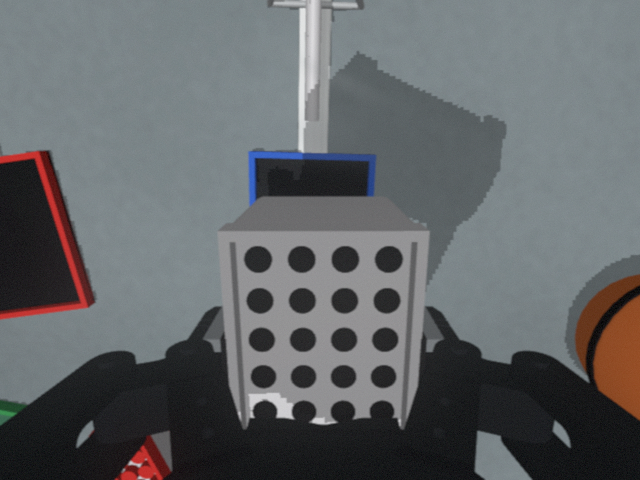

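The rack is held level and lifted clear of the bay. Next I let the arm settle and check the steady pose.

```bash
python3 -m crank '[[[0,0,0,0],[0,0,0,0]]]'; python3 -m crank '[[[0,0,0,0],[0,0,0,0]]]'

```

```text
t: 4.05
tool_pos: [0.6272, -0.2101, 0.1229]
tool_rot: [-2.205, 0.032, 2.208]
contact_force: [0.4, 1.0, -1.1]
opening: 0.0552
t: 4.22
tool_pos: [0.6265, -0.2099, 0.1212]
tool_rot: [-2.202, 0.031, 2.21]
contact_force: [-0.5, -0.1, -0.1]
opening: 0.055
```

```bash
python3 -m crank '[[[-0.005,0.008,0.005,-1],[-0.018,0.028,0.015,-2],[-0.036,0.058,0.02,-4],[-0.055,0.088,0.02,-6],[-0.075,0.12,0.02,-8]]]'
python3 -m crank '[[[-0.02,0.032,0,-2],[-0.04,0.064,0,-4],[-0.06,0.096,0,-5],[-0.078,0.125,0,-5],[-0.093,0.149,0,-5]]]'
python3 -m crank '[[[-0.01,0.016,0,0],[-0.015,0.024,0,0],[-0.017,0.0275,0,0],[-0.017,0.0275,0,0],[-0.017,0.0275,0,0]]]'
python3 look.py wrist w3; python3 wm.py w3 green,.444,.0865
```

```text
t: 4.63
tool_pos: [0.5516, -0.0896, 0.1425]
tool_rot: [-2.13, 0.183, 2.133]
contact_force: [0.5, 0.6, -1.0]
opening: 0.0558
t: 5.05
tool_pos: [0.4575, 0.0603, 0.142]
tool_rot: [-2.083, 0.268, 2.088]
contact_force: [1.2, 0.7, -0.0]
opening: 0.0556
t: 5.47
tool_pos: [0.4431, 0.0855, 0.1432]
tool_rot: [-2.085, 0.269, 2.085]
contact_force: [0.3, 0.0, -0.0]
opening: 0.0556
t 5.4667 tcp [0.4431 0.0855 0.1432] jaw -104.7 open 0.0555768359877618 q6 1.85 F [ 0.3  0.  -0. ]
green,.444,.0865 z 0.0098 depth (array([0.4834, 0.0744]), 0.1005, 0.041, 75.5) ray (array([0.4835, 0.0744]), 0.1003, 0.0408, 75.4) n 316
```

View pics/w3.png

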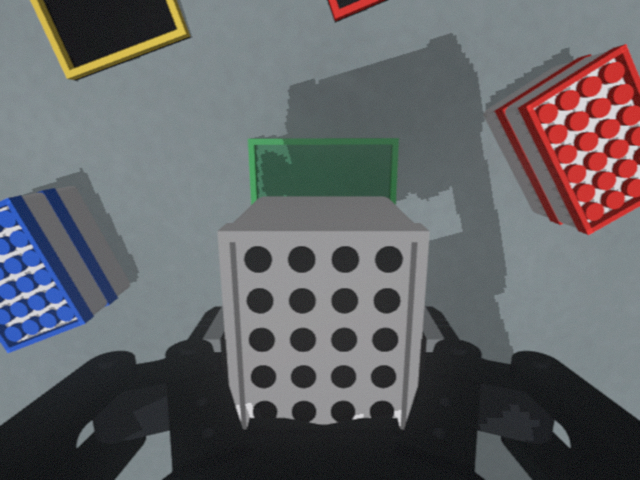

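The rack and tray line up: tray edges at columns 248–398 and rack at 219–429, both centred near 324. Next I lower it.

```bash
python3 -m crank '[[[0,0,-0.015,0],[0,0,-0.045,0],[0,0,-0.075,0],[0,0,-0.095,0],[0,0,-0.105,0]]]'
python3 -m crank '[[[0,0,-0.005,0],[0,0,-0.009,0],[0,0,-0.012,0],[0,0,-0.013,0],[0,0,-0.013,0]]]'
python3 -m crank '[[[0,0,0,0],[0,0,0,0]]]'
```

```text
t: 5.93
tool_pos: [0.4409, 0.0851, 0.0351]
tool_rot: [-2.079, 0.271, 2.09]
contact_force: [-0.2, 0.0, -0.6]
opening: 0.0557
t: 6.35
tool_pos: [0.4436, 0.0861, 0.0262]
tool_rot: [-2.087, 0.268, 2.083]
contact_force: [-0.7, 0.0, -0.2]
opening: 0.0555
t: 6.52
tool_pos: [0.4434, 0.0862, 0.0261]
tool_rot: [-2.087, 0.268, 2.083]
contact_force: [0.5, -0.1, -0.3]
opening: 0.0555
```

```bash
python3 -m crank '[[[0,0,-0.001,0],[0,0,-0.002,0],[0,0,-0.002,0]]]'
```

```text
t: 6.77
tool_pos: [0.4434, 0.0862, 0.0256]
tool_rot: [-2.085, 0.269, 2.085]
contact_force: [-7.3, 0.8, 14.4]
opening: 0.0559
```

Contact at TCP z 0.0256, the same value as at the grasp, so the rack is seated. Next I release and rise.

```bash
python3 -m crank '[[[0,0,0.002,0],[0,0,0.002,0],[0,0,0.002,0],[0,0,0.002,0],[0,0,0.002,0]]]' 1
python3 -m crank '[[[0,0,0,0],[0,0,0.01,0],[0,0,0.03,0],[0,0,0.06,0],[0,0,0.1,0]]]'
python3 -m crank '[[[0,0,0.04,0],[0,0,0.08,0],[0,0,0.1,0],[0,0,0.1,0]]]'
python3 look.py wrist w4; python3 wm.py w4 top,.444,.0865 green,.444,.0865 red,.634,.01 yellow,.642,.184 top,.463,-.077 top,.474,.273
```

```text
t: 7.18
tool_pos: [0.4425, 0.0861, 0.0251]
tool_rot: [-2.085, 0.269, 2.085]
contact_force: [-0.3, -0.2, -0.0]
opening: 0.0854
t: 7.6
tool_pos: [0.4403, 0.086, 0.1241]
tool_rot: [-2.079, 0.27, 2.092]
contact_force: [1.1, 0.8, 0.4]
opening: 0.0854
t: 7.93
tool_pos: [0.4458, 0.0862, 0.2332]
tool_rot: [-2.097, 0.266, 2.071]
contact_force: [0.6, -0.5, 0.3]
opening: 0.0855
t 7.9333 tcp [0.4458 0.0862 0.2332] jaw -104.67 open 0.08546765475800493 q6 1.85 F [ 0.6 -0.5  0.3]
top,.444,.0865 z 0.0601 depth (array([0.4435, 0.0854]), 0.0848, 0.0561, -14.6) ray (array([0.443 , 0.0855]), 0.0868, 0.0572, -14.6)
green,.444,.0865 z 0.0098 depth (array([0.4418, 0.0849]), 0.1178, 0.0995, -13.9) ray (array([0.4419, 0.0848]), 0.1175, 0.0994, -13.9) n 279
red,.634,.01 z 0.0099 depth (array([0.6001, 0.0042]), 0.0832, 0.0452, -83.7) ray (array([0.5995, 0.0043]), 0.0834, 0.0453, -84.3) n 989
yellow,.642,.184 z 0.0097 depth (array([0.6266, 0.1809]), 0.0847, 0.0822, -86.5) ray (array([0.6258, 0.1804]), 0.0846, 0.0821, -86.5) n 1822
top,.463,-.077 z 0.0618 depth (array([ 0.4632, -0.0799]), 0.0846, 0.0573, 18.3) ray (array([ 0.4632, -0.0789]), 0.0861, 0.0596, 18.4)
top,.474,.273 z 0.0617 depth (array([0.474 , 0.2709]), 0.0842, 0.058, 7.3) ray (array([0.4742, 0.2694]), 0.0845, 0.0625, 7.0)
```

View pics/w4.png

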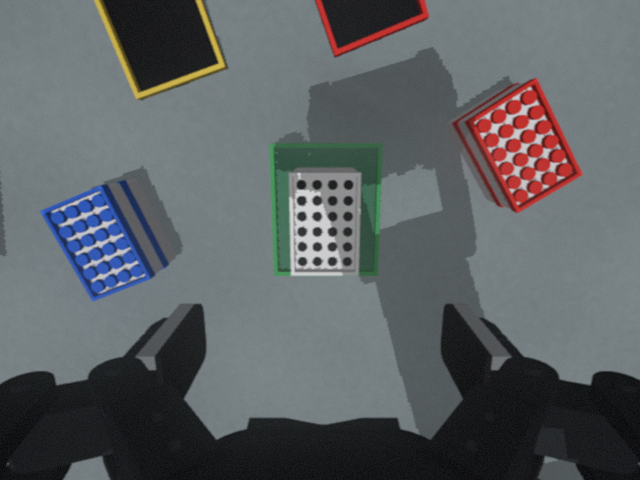

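The rack sits flat in the tray, at (325,222) in this picture. Its yaw matches the tray and its top height is the same as before. Next is the blue box at (0.474, 0.271), yaw 7.

```bash
python3 -m crank '[[[0.003,0.015,0,3],[0.008,0.045,0,9],[0.014,0.083,-0.01,15],[0.021,0.122,-0.03,20],[0.027,0.16,-0.06,21.5]]]'
python3 -m crank '[[[0.003,0.018,-0.02,0],[0.004,0.025,-0.05,0],[0.004,0.025,-0.08,0],[0.004,0.025,-0.095,0],[0.004,0.025,-0.095,0]]]'
python3 -m crank '[[[0,0,0,0],[0,0,0,0]]]'
python3 look.py wrist w5
```

```text
t: 8.4
tool_pos: [0.469, 0.2405, 0.1714]
tool_rot: [2.161, 0.133, -2.156]
contact_force: [1.3, 0.3, 1.0]
opening: 0.0852
t: 8.82
tool_pos: [0.4675, 0.2618, 0.0695]
tool_rot: [2.145, 0.125, -2.171]
contact_force: [-0.6, -0.7, -0.4]
opening: 0.0856
t: 8.98
tool_pos: [0.4728, 0.2634, 0.0769]
tool_rot: [2.161, 0.129, -2.159]
contact_force: [0.4, -0.8, 0.4]
opening: 0.0853
t 8.9833 tcp [0.4728 0.2634 0.0769] jaw -83.19 open 0.0852740488180084 q6 1.82 F [ 0.4 -0.8  0.4]
```

View pics/w5.png

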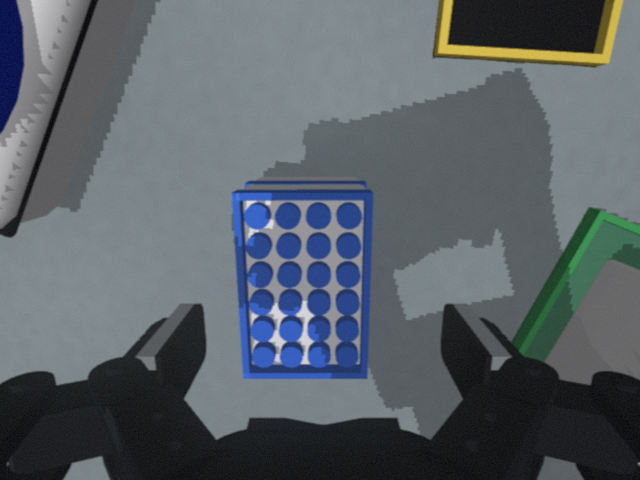

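```bash
python3 wm.py w5 top,.474,.271
```

```text
top,.474,.271 z 0.0618 depth (array([0.4742, 0.2715]), 0.0848, 0.0565, 6.9) ray (array([0.4745, 0.2715]), 0.0862, 0.0567, 7.0)
```

The blue box measures (0.4743, 0.2715), yaw 6.9. The last shift was cut short, leaving the tool 8 mm short in y, so I correct that before descending.

```bash
python3 -m crank '[[[0.001,0.005,0,0],[0.001,0.008,0,0],[0.001,0.008,-0.015,0],[0.001,0.008,-0.035,0],[0.001,0.008,-0.048,0]]]'
python3 -m crank '[[[0,0,-0.004,0],[0,0,-0.005,0],[0,0,-0.005,0],[0,0,-0.005,0]]]'

```

```text
t: 9.45
tool_pos: [0.4737, 0.2718, 0.028]
tool_rot: [2.161, 0.129, -2.159]
contact_force: [0.7, 0.4, -1.0]
opening: 0.0855
t: 9.78
tool_pos: [0.4743, 0.2718, 0.0243]
tool_rot: [2.162, 0.129, -2.158]
contact_force: [0.9, -0.3, 0.2]
opening: 0.0852
```

```bash
python3 -m crank '[[[0,0,0,0],[0,0,0,0],[0,0,0,0],[0,0,0,0],[0,0,0,0]]]' 0 40
python3 -m crank '[[[0,0,0,0],[0,0,0,0],[0,0,0,0]]]'
python3 -m crank '[[[0,0,0.008,0],[0,0,0.02,0],[0,0,0.045,0],[0,0,0.075,0],[0,0,0.1,0]]]'
python3 -m crank '[[[0,0,0.012,0],[0,0,0.018,0],[0,0,0.02,0],[0,0,0.02,0]]]'
```

```text
t: 10.2
tool_pos: [0.4742, 0.2718, 0.0242]
tool_rot: [2.162, 0.129, -2.159]
contact_force: [0.4, 0.1, 3.6]
opening: 0.0554
t: 10.45
tool_pos: [0.4742, 0.2717, 0.0242]
tool_rot: [2.162, 0.129, -2.159]
contact_force: [-0.2, 0.6, 5.5]
opening: 0.0553
t: 10.87
tool_pos: [0.4731, 0.2712, 0.1249]
tool_rot: [2.159, 0.129, -2.16]
contact_force: [0.8, 1.1, -1.3]
opening: 0.0552
t: 11.2
tool_pos: [0.4729, 0.2712, 0.1424]
tool_rot: [2.158, 0.128, -2.161]
contact_force: [0.0, -0.5, -1.6]
opening: 0.0557
```

```bash
python3 look.py scene sc2; python3 wm.py s1 blue,.63,-.204 red,.634,.01; python3 wm.py sc2 blue,.63,-.204 red,.634,.008 yellow,.642,.183
```

```text
t 11.2 tcp [0.4729 0.2712 0.1424] jaw -83.18 open 0.05573699107361196 q6 1.84 F [ 0.  -0.5 -1.6]
blue,.63,-.204 z 0.0087 depth (array([ 0.6308, -0.2031]), 0.1133, 0.0902, -3.7) ray (array([ 0.63  , -0.2005]), 0.1156, 0.0914, -3.6) n 460
red,.634,.01 z 0.0095 depth (array([0.6322, 0.0094]), 0.1117, 0.0861, 5.9) ray (array([0.6319, 0.011 ]), 0.113, 0.088, 6.5) n 464
blue,.63,-.204 z 0.0097 depth (array([ 0.6312, -0.2027]), 0.1147, 0.0863, -3.4) ray (array([ 0.6329, -0.2009]), 0.1188, 0.0895, -3.3) n 546
red,.634,.008 z 0.0103 depth (array([0.634 , 0.0095]), 0.1142, 0.0836, 6.4) ray (array([0.6366, 0.0105]), 0.1176, 0.0849, 6.2) n 466
yellow,.642,.183 z 0.0105 depth (array([0.6415, 0.1831]), 0.1165, 0.0837, 3.4) ray (array([0.6442, 0.1837]), 0.1198, 0.0847, 3.6) n 610
```

View pics/sc2.png

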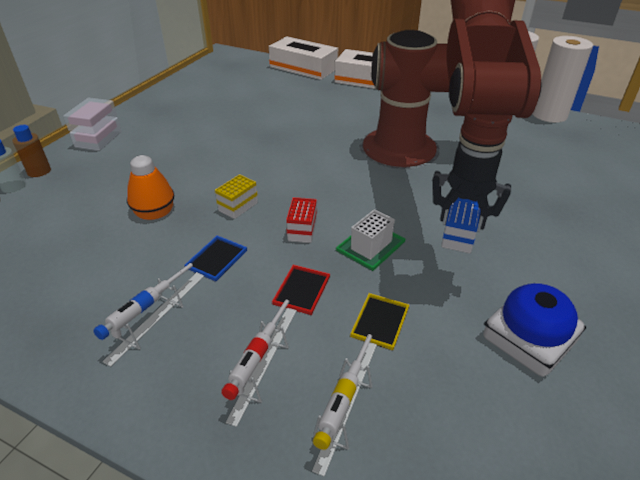

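Blue box lifted upright, everything else unmoved, and the blue bay is at (217,257). Bay pose averaged over three views is (0.631, -0.203), yaw -3.3. Next I carry it there.

```bash
python3 -m crank '[[[0.003,-0.008,0,-1],[0.009,-0.027,0,-2],[0.018,-0.055,0,-4],[0.029,-0.088,0,-6],[0.04,-0.12,0,-8]]]'
python3 -m crank '[[[0.011,-0.034,0,-1],[0.022,-0.068,0,-2],[0.033,-0.1,0,-2],[0.044,-0.133,0,-2],[0.055,-0.166,0,-2]]]'
python3 -m crank '[[[0.011,-0.034,0,0],[0.022,-0.068,0,0],[0.033,-0.1,0,0],[0.043,-0.13,0,0],[0.051,-0.155,0,0]]]'
python3 -m crank '[[[0.006,-0.018,0,0],[0.01,-0.028,0,0],[0.012,-0.033,0,0],[0.012,-0.033,0,0],[0.012,-0.033,0,0]]]'
python3 -m crank '[[[0,0,0,0]]]'
python3 look.py wrist w6; python3 wm.py w6 blue,.631,-.203
```

```text
t: 11.67
tool_pos: [0.5128, 0.1497, 0.1415]
tool_rot: [-2.208, 0.025, 2.214]
contact_force: [0.2, 0.5, -1.1]
opening: 0.0554
t: 12.08
tool_pos: [0.5677, -0.0168, 0.1415]
tool_rot: [-2.189, 0.062, 2.196]
contact_force: [1.3, -0.1, -1.0]
opening: 0.0556
t: 12.5
tool_pos: [0.6188, -0.1724, 0.1412]
tool_rot: [-2.189, 0.063, 2.195]
contact_force: [-0.2, 0.8, -1.1]
opening: 0.0554
t: 12.92
tool_pos: [0.631, -0.2018, 0.1424]
tool_rot: [-2.191, 0.059, 2.194]
contact_force: [-1.1, 0.2, -0.5]
opening: 0.0557
t: 13.0
tool_pos: [0.6311, -0.2013, 0.1429]
tool_rot: [-2.193, 0.059, 2.194]
contact_force: [0.3, 0.1, -0.2]
opening: 0.0558
t 13.0 tcp [ 0.6311 -0.2013  0.1429] jaw -93.11 open 0.055812041821881146 q6 1.2 F [ 0.3  0.1 -0.2]
blue,.631,-.203 z 0.0098 depth (array([ 0.6721, -0.2054]), 0.0851, 0.0305, 86.6) ray (array([ 0.6721, -0.206 ]), 0.0835, 0.0305, 86.5) n 1256
```

View pics/w6.png

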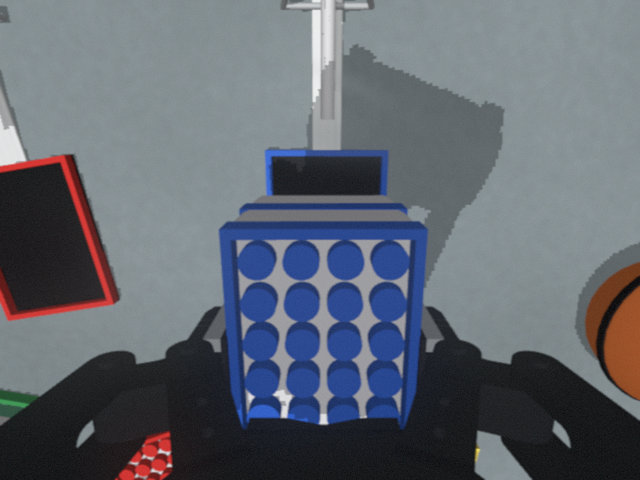

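The bay's far rim is centred at column 327 and the box at 325. The rim end puts the bay centre at (0.6314, -0.203), so I shift -2 mm in y and lower.

```bash
python3 -m crank '[[[0,-0.002,-0.015,0],[0,-0.002,-0.045,0],[0,-0.002,-0.075,0],[0,-0.002,-0.095,0],[0,-0.002,-0.105,0]]]'
python3 -m crank '[[[0,0,-0.003,0],[0,0,-0.006,0],[0,0,-0.008,0],[0,0,-0.009,0],[0,0,-0.009,0]]]'
python3 -m crank '[[[0,0,-0.001,0],[0,0,-0.002,0],[0,0,-0.002,0]]]'
```

```text
t: 13.47
tool_pos: [0.6285, -0.2027, 0.033]
tool_rot: [-2.185, 0.057, 2.2]
contact_force: [-1.6, 0.6, -0.9]
opening: 0.0553
t: 13.88
tool_pos: [0.6324, -0.205, 0.0307]
tool_rot: [-2.196, 0.062, 2.191]
contact_force: [0.7, 0.4, -0.7]
opening: 0.0557
t: 14.13
tool_pos: [0.6316, -0.2047, 0.0275]
tool_rot: [-2.194, 0.061, 2.193]
contact_force: [-0.2, 0.0, -1.6]
opening: 0.0555
```

```bash
python3 -m crank '[[[0,0,0,0],[0,0,0,0]]]'; python3 -m crank '[[[0,0,-0.001,0],[0,0,-0.001,0],[0,0,-0.001,0]]]'
```

```text
t: 14.3
tool_pos: [0.6315, -0.2046, 0.0274]
tool_rot: [-2.193, 0.061, 2.193]
contact_force: [-0.0, -0.1, -1.4]
opening: 0.0553
t: 14.55
tool_pos: [0.6317, -0.2047, 0.0272]
tool_rot: [-2.193, 0.061, 2.193]
contact_force: [-3.5, 1.3, 6.2]
opening: 0.0553
```

Seated, with contact at TCP z 0.0272 as predicted. Next I release.

```bash
python3 -m crank '[[[0,0,0.001,0],[0,0,0.001,0],[0,0,0.001,0],[0,0,0.001,0],[0,0,0.001,0]]]' 1
python3 -m crank '[[[0,0,0,0],[0,0,0.01,0],[0,0,0.03,0],[0,0,0.06,0],[0,0,0.1,0]]]'
python3 -m crank '[[[0,0,0.04,0],[0,0,0.08,0],[0,0,0.1,0],[0,0,0.1,0],[0,0,0.1,0]]]'
python3 look.py wrist w7; python3 wm.py w7 top,.631,-.203 blue,.631,-.203 top,.451,-.262 top,.463,-.078
```

```text
t: 14.97
tool_pos: [0.6314, -0.2045, 0.027]
tool_rot: [-2.193, 0.061, 2.193]
contact_force: [-0.2, -0.6, -0.2]
opening: 0.0857
t: 15.38
tool_pos: [0.6293, -0.2036, 0.1253]
tool_rot: [-2.185, 0.058, 2.199]
contact_force: [0.9, 0.7, 0.1]
opening: 0.0855
t: 15.8
tool_pos: [0.6325, -0.205, 0.2305]
tool_rot: [-2.199, 0.063, 2.189]
contact_force: [0.2, -0.3, 0.4]
opening: 0.0855
t 15.8 tcp [ 0.6325 -0.205   0.2305] jaw -93.17 open 0.08551315908926166 q6 1.2 F [ 0.2 -0.3  0.4]
top,.631,-.203 z 0.0647 depth (array([ 0.6324, -0.2057]), 0.0839, 0.0561, -3.1) ray (array([ 0.6325, -0.2057]), 0.0845, 0.0564, -3.1)
blue,.631,-.203 z 0.0097 depth (array([ 0.6315, -0.2032]), 0.1118, 0.0846, -3.1) ray (array([ 0.6317, -0.2038]), 0.1112, 0.0833, -3.2) n 1694
top,.451,-.262 z 0.0616 depth (array([ 0.4598, -0.2672]), 0.0683, 0.0569, -10.9) ray (array([ 0.4622, -0.2671]), 0.0701, 0.0588, -11.2)
top,.463,-.078 z 0.0613 depth (array([ 0.4667, -0.0902]), 0.0831, 0.0364, 18.8) ray (array([ 0.4707, -0.0916]), 0.0823, 0.0375, 18.2)
```

View pics/w7.png

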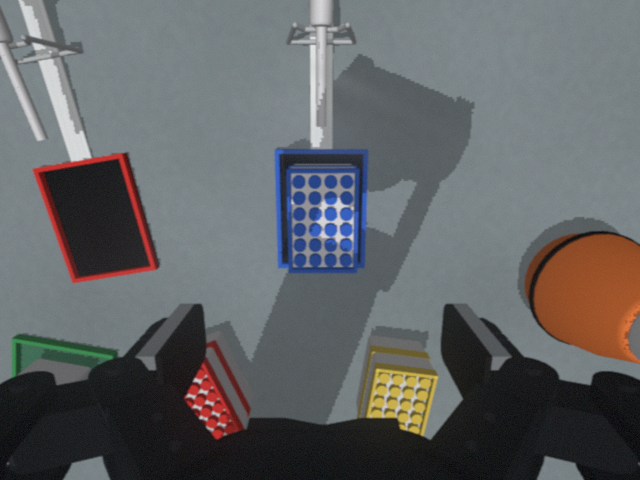

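The blue box lies flat and centred within 2.5 mm in the blue bay, top at z 0.0647. Next is the yellow box.

```bash
python3 -m crank '[[[-0.012,-0.004,0,-2],[-0.04,-0.013,0,-4],[-0.076,-0.024,0,-6],[-0.112,-0.036,0,-8],[-0.145,-0.047,0,-8]]]'
python3 -m crank '[[[-0.022,-0.006,-0.01,0],[-0.034,-0.009,-0.04,0],[-0.0355,-0.0095,-0.075,0],[-0.0355,-0.0095,-0.105,0],[-0.0355,-0.0095,-0.125,0]]]'
python3 -m crank '[[[0,0,-0.01,0],[0,0,-0.02,0],[0,0,-0.02,0],[0,0,-0.02,0],[0,0,-0.02,0]]]'
python3 look.py wrist w8; python3 wm.py w8 top,.451,-.262
```

```text
t: 16.27
tool_pos: [0.4837, -0.2509, 0.224]
tool_rot: [-2.112, 0.205, 2.123]
contact_force: [-0.5, -0.7, 1.1]
opening: 0.0854
t: 16.68
tool_pos: [0.4475, -0.2589, 0.0963]
tool_rot: [-2.109, 0.203, 2.124]
contact_force: [0.1, 0.8, -0.4]
opening: 0.0854
t: 17.1
tool_pos: [0.4519, -0.2617, 0.0837]
tool_rot: [-2.122, 0.209, 2.117]
contact_force: [0.7, -0.1, 0.4]
opening: 0.0851
t 17.1 tcp [ 0.4519 -0.2617  0.0837] jaw -101.17 open 0.08510771463236341 q6 1.1 F [ 0.7 -0.1  0.4]
top,.451,-.262 z 0.0618 depth (array([ 0.4502, -0.2647]), 0.0852, 0.0563, -11.2) ray (array([ 0.4506, -0.2648]), 0.0862, 0.0566, -11.1)
```

View pics/w8.png

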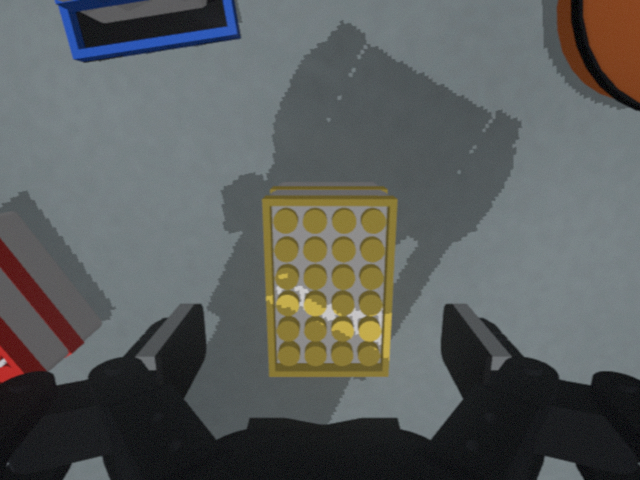

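```bash
python3 -m crank '[[[-0.001,-0.003,0,0],[-0.001,-0.003,-0.01,0],[-0.001,-0.003,-0.03,0],[-0.001,-0.003,-0.048,0],[-0.001,-0.003,-0.055,0]]]'
python3 -m crank '[[[0,0,-0.001,0],[0,0,-0.001,0],[0,0,-0.001,0],[0,0,-0.001,0]]]'

```

```text
t: 17.57
tool_pos: [0.4485, -0.2631, 0.0245]
tool_rot: [-2.115, 0.205, 2.121]
contact_force: [-0.2, 0.3, -0.3]
opening: 0.0851
t: 17.9
tool_pos: [0.4508, -0.2648, 0.0276]
tool_rot: [-2.122, 0.209, 2.117]
contact_force: [0.0, -0.3, 0.4]
opening: 0.0855
```

```bash
python3 -m crank '[[[0,0,-0.003,0],[0,0,-0.003,0],[0,0,-0.003,0]]]'
python3 -m crank '[[[0,0,0,0],[0,0,0,0],[0,0,0,0],[0,0,0,0],[0,0,0,0]]]' 0 40
python3 -m crank '[[[0,0,0,0],[0,0,0,0],[0,0,0,0]]]'
python3 -m crank '[[[0,0,0.008,0],[0,0,0.02,0],[0,0,0.045,0],[0,0,0.075,0],[0,0,0.1,0]]]'
python3 -m crank '[[[0,0,0.012,0],[0,0,0.018,0],[0,0,0.02,0],[0,0,0.02,0]]]'
```

```text
t: 18.15
tool_pos: [0.4501, -0.2641, 0.0234]
tool_rot: [-2.119, 0.207, 2.119]
contact_force: [0.2, 0.3, 0.3]
opening: 0.0851
t: 18.57
tool_pos: [0.4502, -0.2642, 0.0235]
tool_rot: [-2.119, 0.208, 2.119]
contact_force: [0.4, -0.6, 0.7]
opening: 0.0558
t: 18.82
tool_pos: [0.4502, -0.2642, 0.0235]
tool_rot: [-2.119, 0.208, 2.119]
contact_force: [0.8, -0.2, 1.8]
opening: 0.0558
t: 19.23
tool_pos: [0.4499, -0.264, 0.1254]
tool_rot: [-2.119, 0.208, 2.119]
contact_force: [0.5, -0.2, -1.7]
opening: 0.0554
t: 19.57
tool_pos: [0.4495, -0.2637, 0.1425]
tool_rot: [-2.118, 0.207, 2.12]
contact_force: [-1.3, -0.5, -2.6]
opening: 0.0556
```

Yellow box is lifted (weight felt, opening 55.6 mm). Next I carry it to the yellow bay at (0.6415, 0.183), yaw 3.5.

```bash
python3 -m crank '[[[0.003,0.008,0,1],[0.011,0.026,0,3],[0.023,0.054,0,5],[0.037,0.086,0,7],[0.051,0.119,0,9]]]'
python3 -m crank '[[[0.014,0.033,0,2],[0.028,0.066,0,4],[0.042,0.098,0,5.5],[0.056,0.131,0,5.5],[0.07,0.163,0,5.5]]]'
python3 -m crank '[[[0.014,0.033,0,0],[0.028,0.065,0,0],[0.04,0.094,0,0],[0.05,0.117,0,0],[0.058,0.136,0,0]]]'
python3 -m crank '[[[0.006,0.014,0,0],[0.01,0.024,0,0],[0.0125,0.029,0,0],[0.0125,0.029,0,0],[0.0125,0.029,0,0]]]'
python3 -m crank '[[[0,0,0,0],[0,0,0,0]]]'
python3 look.py wrist w9; python3 wm.py w9 yellow,.6415,.183
```

```text
t: 19.98
tool_pos: [0.5002, -0.1432, 0.1411]
tool_rot: [-2.199, 0.039, 2.205]
contact_force: [0.8, -0.5, -0.9]
opening: 0.0554
t: 20.4
tool_pos: [0.5701, 0.0206, 0.141]
tool_rot: [2.188, 0.066, -2.196]
contact_force: [0.5, -0.1, -0.8]
opening: 0.0552
t: 20.82
tool_pos: [0.628, 0.1566, 0.1406]
tool_rot: [2.186, 0.066, -2.195]
contact_force: [0.1, -0.2, -1.7]
opening: 0.0558
t: 21.23
tool_pos: [0.6412, 0.1823, 0.1428]
tool_rot: [2.191, 0.063, -2.193]
contact_force: [-0.3, 0.1, -1.3]
opening: 0.0554
t: 21.4
tool_pos: [0.6413, 0.182, 0.1433]
tool_rot: [2.192, 0.062, -2.193]
contact_force: [0.1, 0.4, -0.7]
opening: 0.0556
t 21.4 tcp [0.6413 0.182  0.1433] jaw -86.74 open 0.05559425142379769 q6 1.68 F [ 0.1  0.4 -0.7]
yellow,.6415,.183 z 0.0098 depth (array([0.6822, 0.1846]), 0.0832, 0.0308, -86.6) ray (array([0.6825, 0.1845]), 0.0831, 0.03, -86.6) n 1111
```

View pics/w9.png

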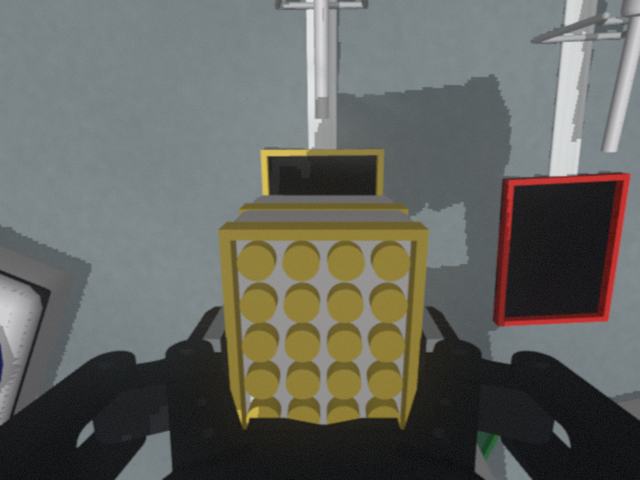

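Box and far rim are in line (columns 324 and 322). The bay centre works out to (0.6417, 0.182). I lower it.

```bash
python3 -m crank '[[[0,0,-0.015,0],[0,0,-0.045,0],[0,0,-0.075,0],[0,0,-0.095,0],[0,0,-0.105,0]]]'
python3 -m crank '[[[0,0,-0.003,0],[0,0,-0.006,0],[0,0,-0.008,0],[0,0,-0.009,0],[0,0,-0.009,0]]]'
python3 -m crank '[[[0,0,-0.001,0],[0,0,-0.001,0],[0,0,-0.001,0]]]'
```

```text
t: 21.87
tool_pos: [0.6382, 0.182, 0.0329]
tool_rot: [2.184, 0.062, -2.2]
contact_force: [-1.0, -0.1, -1.8]
opening: 0.0557
t: 22.28
tool_pos: [0.6425, 0.1831, 0.0307]
tool_rot: [2.195, 0.064, -2.19]
contact_force: [-0.3, -0.2, -1.7]
opening: 0.0553
t: 22.53
tool_pos: [0.6417, 0.183, 0.0287]
tool_rot: [2.193, 0.064, -2.191]
contact_force: [-0.3, -0.5, -1.2]
opening: 0.0556
```

```bash
python3 -m crank '[[[0,0,-0.001,0],[0,0,-0.0015,0],[0,0,-0.0015,0]]]'
python3 -m crank '[[[0,0,-0.001,0],[0,0,-0.001,0],[0,0,-0.001,0]]]'
```

```text
t: 22.78
tool_pos: [0.6413, 0.1829, 0.0266]
tool_rot: [2.192, 0.064, -2.192]
contact_force: [-0.6, -1.4, -2.3]
opening: 0.0553
t: 23.03
tool_pos: [0.6415, 0.1829, 0.0265]
tool_rot: [2.192, 0.064, -2.192]
contact_force: [-3.9, -0.3, 5.7]
opening: 0.0556
```

Seated at z 0.0265 as predicted. Next I release.

```bash
python3 -m crank '[[[0,0,0.001,0],[0,0,0.001,0],[0,0,0.001,0],[0,0,0.001,0],[0,0,0.001,0]]]' 1
python3 -m crank '[[[0,0,0,0],[0,0,0.01,0],[0,0,0.03,0],[0,0,0.06,0],[0,0,0.1,0]]]'
python3 -m crank '[[[0,0,0.04,0],[0,0,0.08,0],[0,0,0.1,0],[0,0,0.1,0],[0,0,0.1,0]]]'
python3 look.py wrist w10; python3 wm.py w10 top,.6415,.183 yellow,.6415,.183 red,.633,.0085
```

```text
t: 23.45
tool_pos: [0.6415, 0.1829, 0.0266]
tool_rot: [2.192, 0.064, -2.192]
contact_force: [0.6, 0.5, -0.1]
opening: 0.0851
t: 23.87
tool_pos: [0.6392, 0.1825, 0.1248]
tool_rot: [2.185, 0.063, -2.199]
contact_force: [1.0, -0.0, -0.1]
opening: 0.0853
t: 24.28
tool_pos: [0.6425, 0.1832, 0.23]
tool_rot: [2.198, 0.064, -2.187]
contact_force: [0.1, -0.4, -1.0]
opening: 0.0854
t 24.2833 tcp [0.6425 0.1832 0.23  ] jaw -86.67 open 0.08539429896758723 q6 1.68 F [ 0.1 -0.4 -1. ]
top,.6415,.183 z 0.0648 depth (array([0.6422, 0.1822]), 0.0844, 0.0562, 3.5) ray (array([0.6424, 0.1822]), 0.0853, 0.0563, 3.4)
yellow,.6415,.183 z 0.0097 depth (array([0.6423, 0.1819]), 0.1106, 0.0831, 3.5) ray (array([0.6425, 0.1819]), 0.1104, 0.0829, 3.7) n 1390
red,.633,.0085 z 0.0097 depth (array([0.6342, 0.0079]), 0.1118, 0.0836, 6.2) ray (array([0.6344, 0.0084]), 0.1112, 0.084, 6.4) n 1820
```

View pics/w10.png

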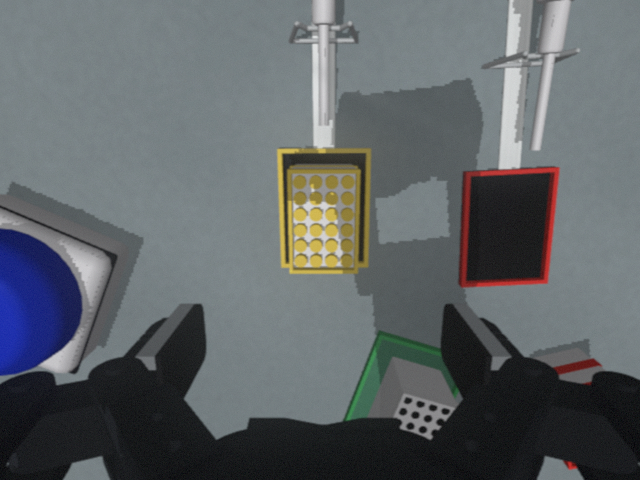

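The yellow box sits centred and flat in its bay, top at z 0.0648. Next is the red box at (0.463, -0.0785), yaw 18.4.

```bash
python3 -m crank '[[[-0.007,-0.01,0,3],[-0.02,-0.03,0,6],[-0.04,-0.058,0,9],[-0.06,-0.088,0,12],[-0.08,-0.118,0,15]]]'
python3 -m crank '[[[-0.02,-0.03,0,0],[-0.04,-0.059,0,0],[-0.06,-0.088,0,0],[-0.078,-0.115,0,0],[-0.09,-0.133,0,0]]]'
python3 -m crank '[[[-0.006,-0.008,-0.015,0],[-0.0085,-0.0105,-0.045,0],[-0.0085,-0.0105,-0.08,0],[-0.0085,-0.0105,-0.115,0],[-0.0085,-0.0105,-0.135,0]]]'
python3 -m crank '[[[0,0,-0.008,0],[0,0,-0.011,0],[0,0,-0.011,0],[0,0,-0.011,0],[0,0,-0.011,0]]]'
python3 look.py wrist w11; python3 wm.py w11 top,.463,-.0785
```

```text
t: 24.75
tool_pos: [0.5591, 0.0641, 0.2235]
tool_rot: [2.041, 0.335, -2.052]
contact_force: [0.5, -0.6, 0.8]
opening: 0.0854
t: 25.17
tool_pos: [0.4686, -0.0695, 0.2239]
tool_rot: [2.045, 0.331, -2.055]
contact_force: [0.0, 0.2, -0.7]
opening: 0.0854
t: 25.58
tool_pos: [0.4586, -0.0774, 0.0852]
tool_rot: [2.042, 0.335, -2.06]
contact_force: [-0.5, 0.0, -0.9]
opening: 0.0854
t: 26.0
tool_pos: [0.4643, -0.079, 0.0826]
tool_rot: [2.051, 0.329, -2.045]
contact_force: [0.3, -0.7, 0.0]
opening: 0.0855
t 26.0 tcp [ 0.4643 -0.079   0.0826] jaw -71.67 open 0.08554088605170979 q6 0.92 F [ 0.3 -0.7  0. ]
top,.463,-.0785 z 0.0618 depth (array([ 0.4628, -0.0797]), 0.0849, 0.0563, 18.4) ray (array([ 0.4631, -0.0796]), 0.0859, 0.0566, 18.4)
```

View pics/w11.png

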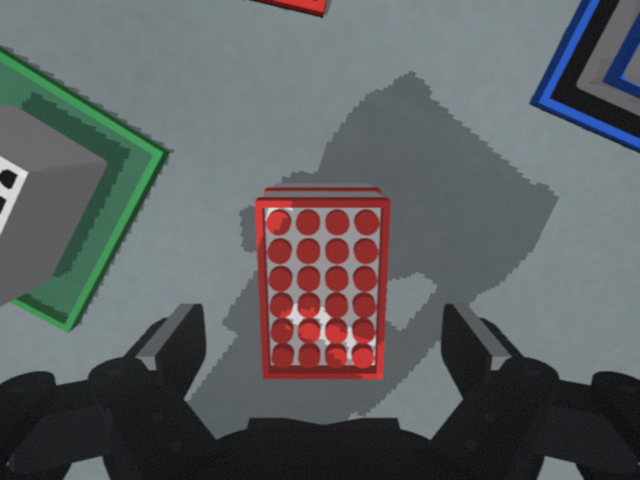

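```bash
python3 -m crank '[[[-0.001,0,-0.005,0],[-0.001,-0.001,-0.02,0],[-0.001,-0.001,-0.04,0],[-0.001,-0.001,-0.052,0],[-0.001,-0.001,-0.056,0]]]'
python3 -m crank '[[[0,0,0,0],[0,0,0,0],[0,0,0,0],[0,0,0,0],[0,0,0,0]]]'

```

```text
t: 26.47
tool_pos: [0.4606, -0.0791, 0.0229]
tool_rot: [2.046, 0.332, -2.052]
contact_force: [-0.1, -0.2, -1.3]
opening: 0.0858
t: 26.88
tool_pos: [0.4628, -0.0798, 0.0257]
tool_rot: [2.05, 0.329, -2.046]
contact_force: [-0.5, -0.3, 0.3]
opening: 0.0854
```

```bash
python3 -m crank '[[[0,0,-0.001,0],[0,0,-0.001,0],[0,0,-0.001,0]]]'
python3 -m crank '[[[0,0,0,0],[0,0,0,0],[0,0,0,0],[0,0,0,0],[0,0,0,0]]]' 0 40
python3 -m crank '[[[0,0,0,0],[0,0,0,0],[0,0,0,0]]]'
python3 -m crank '[[[0,0,0.008,0],[0,0,0.02,0],[0,0,0.045,0],[0,0,0.075,0],[0,0,0.1,0]]]'
python3 -m crank '[[[0,0,0.012,0],[0,0,0.018,0],[0,0,0.02,0],[0,0,0.02,0]]]'
```

```text
t: 27.13
tool_pos: [0.462, -0.0796, 0.0238]
tool_rot: [2.049, 0.33, -2.048]
contact_force: [0.0, 0.9, 0.1]
opening: 0.0855
t: 27.55
tool_pos: [0.4621, -0.0796, 0.0239]
tool_rot: [2.049, 0.33, -2.048]
contact_force: [0.4, -0.6, -0.2]
opening: 0.0556
t: 27.8
tool_pos: [0.4621, -0.0796, 0.0239]
tool_rot: [2.049, 0.33, -2.048]
contact_force: [0.3, -0.1, 2.2]
opening: 0.0552
t: 28.22
tool_pos: [0.4615, -0.0794, 0.1251]
tool_rot: [2.048, 0.331, -2.049]
contact_force: [1.6, -0.1, -0.8]
opening: 0.0555
t: 28.55
tool_pos: [0.4614, -0.0794, 0.1428]
tool_rot: [2.048, 0.331, -2.05]
contact_force: [-1.1, -0.0, -1.5]
opening: 0.0557
```

Red box held. Next I carry it to the red bay at (0.6338, 0.0083), yaw 6.2.

```bash
python3 -m crank '[[[0.007,0.004,0,-2],[0.024,0.012,0,-4],[0.05,0.026,0,-7],[0.08,0.041,0,-9],[0.11,0.056,0,-11]]]'
python3 -m crank '[[[0.026,0.014,0,-1],[0.045,0.023,0,-1],[0.056,0.029,0,-1],[0.0615,0.0315,0,-1],[0.0615,0.0315,0,-1]]]'
python3 -m crank '[[[0,0,0,0],[0,0,0,0],[0,0,0,0]]]'
python3 look.py wrist w12; python3 wm.py w12 red,.634,.0083
```

```text
t: 28.97
tool_pos: [0.5715, -0.0228, 0.1408]
tool_rot: [2.152, 0.136, -2.162]
contact_force: [-0.4, 0.0, -1.6]
opening: 0.0558
t: 29.38
tool_pos: [0.633, 0.0085, 0.1413]
tool_rot: [2.16, 0.121, -2.168]
contact_force: [0.0, -0.5, -0.6]
opening: 0.0556
t: 29.63
tool_pos: [0.6326, 0.0074, 0.1434]
tool_rot: [2.164, 0.119, -2.166]
contact_force: [-1.0, -0.4, -1.5]
opening: 0.0558
t 29.6333 tcp [0.6326 0.0074 0.1434] jaw -83.72 open 0.05577351141845848 q6 1.36 F [-1.  -0.4 -1.5]
red,.634,.0083 z 0.0099 depth (array([0.6741, 0.012 ]), 0.0825, 0.0289, -83.6) ray (array([0.6742, 0.012 ]), 0.0823, 0.0286, -83.6) n 462
```

View pics/w12.png

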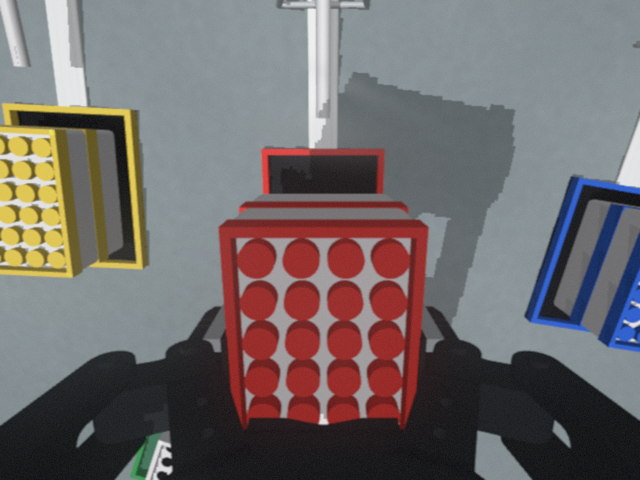

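The box is in line with the rim (columns 324 and 323) and the bay centre is confirmed at about (0.633, 0.0075). I lower it.

```bash
python3 -m crank '[[[0,0,-0.015,0],[0,0,-0.045,0],[0,0,-0.075,0],[0,0,-0.095,0],[0,0,-0.105,0]]]'
python3 -m crank '[[[0,0,-0.003,0],[0,0,-0.006,0],[0,0,-0.008,0],[0,0,-0.009,0],[0,0,-0.009,0]]]'
python3 -m crank '[[[0,0,-0.001,0],[0,0,-0.0015,0],[0,0,-0.0015,0],[0,0,-0.0015,0]]]'
python3 -m crank '[[[0,0,-0.001,0],[0,0,-0.001,0],[0,0,-0.001,0]]]'
```

```text
t: 30.1
tool_pos: [0.6301, 0.008, 0.0338]
tool_rot: [2.158, 0.12, -2.173]
contact_force: [-0.3, -0.7, -1.5]
opening: 0.0554
t: 30.52
tool_pos: [0.6345, 0.0078, 0.0311]
tool_rot: [2.167, 0.119, -2.162]
contact_force: [-0.8, -0.1, -1.8]
opening: 0.0559
t: 30.85
tool_pos: [0.6336, 0.0079, 0.0285]
tool_rot: [2.165, 0.12, -2.164]
contact_force: [0.9, -0.0, -1.9]
opening: 0.0555
t: 31.1
tool_pos: [0.6334, 0.0079, 0.0271]
tool_rot: [2.164, 0.12, -2.165]
contact_force: [-0.4, 0.3, -1.1]
opening: 0.0556
```

```bash
python3 -m crank '[[[0,0,-0.001,0],[0,0,-0.001,0],[0,0,-0.001,0]]]'
```

```text
t: 31.35
tool_pos: [0.6336, 0.0079, 0.0269]
tool_rot: [2.165, 0.12, -2.165]
contact_force: [-3.2, -0.6, 3.5]
opening: 0.0558
```

```bash
python3 -m crank '[[[0,0,0.001,0],[0,0,0.001,0],[0,0,0.001,0],[0,0,0.001,0],[0,0,0.001,0]]]' 1
python3 -m crank '[[[0,0,0,0],[0,0,0.01,0],[0,0,0.03,0],[0,0,0.06,0],[0,0,0.1,0]]]'
python3 -m crank '[[[0,0,0.04,0],[0,0,0.08,0],[0,0,0.1,0],[0,0,0.1,0],[0,0,0.1,0]]]'
python3 look.py wrist w13; python3 wm.py w13 top,.634,.008 red,.634,.008
python3 look.py side s3; python3 wm.py s3 top,.6315,-.204 top,.634,.008 top,.6415,.183 top,.444,.086;  python3 look.py scene sc3;python3 wm.py sc3 top,.6315,-.204 top,.6415,.183 top,.444,.086 green,.444,.086
python3 - <<'E'
import cv2,numpy as np
ims=[cv2.imread(f'pics/{n}.png') for n in ('s3','sc3')]
cv2.imwrite('pics/fin.png',cv2.resize(np.hstack(ims),(800,300),interpolation=cv2.INTER_AREA))
E
```

```text
t: 31.77
tool_pos: [0.6335, 0.0079, 0.0271]
tool_rot: [2.165, 0.12, -2.165]
contact_force: [-0.7, 0.2, 0.1]
opening: 0.0856
t: 32.18
tool_pos: [0.6311, 0.0081, 0.1255]
tool_rot: [2.158, 0.121, -2.172]
contact_force: [1.2, -0.1, -0.4]
opening: 0.0853
t: 32.6
tool_pos: [0.6345, 0.0078, 0.2303]
tool_rot: [2.169, 0.119, -2.159]
contact_force: [-0.7, -0.2, 0.6]
opening: 0.0853
t 32.6 tcp [0.6345 0.0078 0.2303] jaw -83.67 open 0.08528474878421309 q6 1.36 F [-0.7 -0.2  0.6]
top,.634,.008 z 0.0647 depth (array([0.6348, 0.0072]), 0.0845, 0.0561, 6.5) ray (array([0.635 , 0.0072]), 0.0853, 0.0563, 6.4)
red,.634,.008 z 0.0098 depth (array([0.6334, 0.0074]), 0.1101, 0.0822, 6.2) ray (array([0.6338, 0.0074]), 0.1093, 0.0821, 6.4) n 791
t 32.65 tcp [0.6334 0.0079 0.2276] jaw -83.67 open 0.08515309635628082 q6 1.36 F [-0.2  0.7 -0.2]
top,.6315,-.204 z 0.0648 depth (array([ 0.632 , -0.2023]), 0.0863, 0.0618, -3.1) ray (array([ 0.6304, -0.1991]), 0.0912, 0.071, -2.2)
top,.634,.008 z 0.0648 depth (array([0.6342, 0.0099]), 0.0849, 0.0595, 7.0) ray (array([0.6327, 0.0118]), 0.0896, 0.0663, 6.3)
top,.6415
[... 175 characters left out ...]
0865, 0.0582, -15.1) ray (array([0.4438, 0.0869]), 0.0898, 0.0633, -14.5)
t 32.7 tcp [0.6327 0.008  0.2259] jaw -83.68 open 0.08523868635027307 q6 1.36 F [ 0.4  0.3 -0.5]
top,.6315,-.204 z 0.0659 depth (array([ 0.632 , -0.2047]), 0.087, 0.061, -2.5) ray (array([ 0.6352, -0.2007]), 0.0959, 0.069, -3.1)
top,.6415,.183 z 0.0659 depth (array([0.6417, 0.183 ]), 0.0886, 0.0566, 3.4) ray (array([0.646 , 0.1839]), 0.0983, 0.0584, 3.2)
top,.444,.086 z 0.0623 depth (array([0.4439, 0.0858]), 0.0888, 0.0603, -14.9) ray (array([0.4439, 0.0866]), 0.0994, 0.0664, -14.2)
green,.444,.086 z 0.0099 depth (array([0.4447, 0.086 ]), 0.1286, 0.1022, -14.3) ray (array([0.4468, 0.0872]), 0.1321, 0.1059, -14.5) n 451
```

View pics/w13.png

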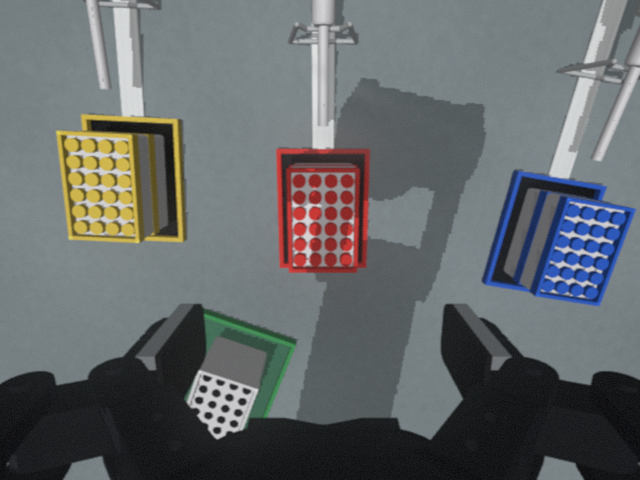

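View pics/s3.png

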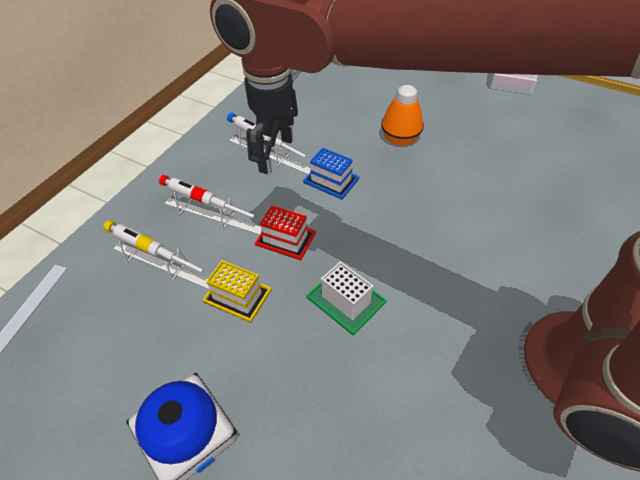

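View pics/sc3.png

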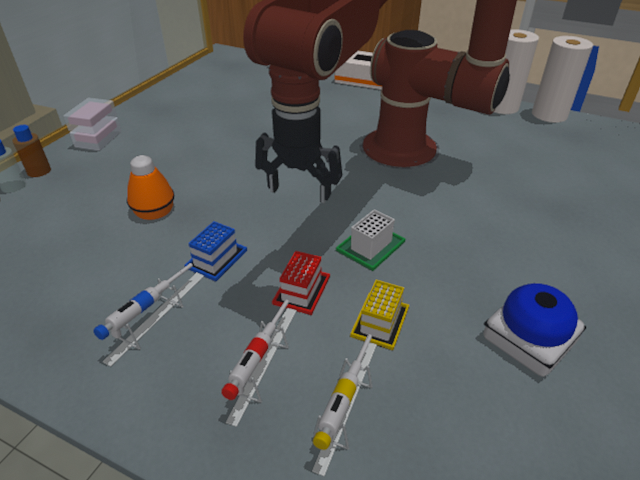

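All three boxes stand flat in their own bays: blue at (213,250), red at (301,280) and yellow at (382,312) in the scene view. The rack is in the green tray at (372,238). The mixer (150,190) and centrifuge (537,325) sit at their starting pixels, and the gripper is clear of everything. I let the arm settle and hand the job in.

```bash
python3 -m crank '[[[0,0,0,0],[0,0,0,0],[0,0,0,0],[0,0,0,0],[0,0,0,0]]]'; python3 -c "from station import finish_job; print(finish_job())"
```

```text
t: 33.17
tool_pos: [0.6334, 0.0079, 0.2268]
tool_rot: [2.164, 0.12, -2.165]
contact_force: [0.8, 0.2, -0.7]
opening: 0.0851
the job is handed in; nothing more can be done
None
```

I moved the empty rack into the green return tray first. Then I set the blue, yellow and red tip boxes into their own bays and handed the job in at about 33 s of the allowed 109 s.

**Last checks:**
- **Boxes:** all three lie flat, with tops at z ≈ 0.065. By the wrist camera each is within about 3 mm of its bay centre and about 0.5° of its bay's yaw.
- **Rack:** it lies flat and centred in the tray, within about 2 mm.
- **Bystanders:** the mixer and centrifuge appear in the same place as at the start; I compared the pictures by eye.
- **Forces:** the largest contact force I read was about 16 N, when the rack touched down in the tray. The box touchdowns read 7 N or less.

**Disagreements:**
- **Rack height:** its top measured 0.060–0.062 m, where 0.067 m was expected. It read about the same in its original bay (0.060–0.063 m), so I took this as an effect of the hole-covered top rather than a tilt.
- **Blue box position:** it read 2–2.5 mm off its bay centre in y by the wrist camera, inside the 10 mm of play on each side.
- **One short move:** the tool stopped 8 mm short in y above the blue box. I measured and corrected this before gripping.

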